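Fetch a bolt from the green-lidded box of the parts organiser

TASK

One of the four closed boxes of the parts organiser has a green lid, and a bolt lies in it. Slide only the green lid well open by pushing the raised rib near its front end away from you, then take the bolt out and set it down inside the round steel parts dish. Keep the other three lids shut, and leave the dish and the things lying around where they are; the green lid may stay open.

Things in the scene. Friction and masses are not known exactly. Their poses are not given: they have to be found in the camera images.
- organiser: low black tray screwed to the bench, 100 x 378 mm, origin at the centre of its underside, y along the row. It holds four equal grey boxes side by side, 92 mm apart, with red, yellow, green and blue sliding lids, in any order
- box_green: the box with the green lid, fixed, 90 x 90 mm outside, 84 x 84 mm inside, walls 3 mm; origin at the centre of its underside, 6 mm above the bench; x: the way its lid slides open (away from the robot). Its inner floor is 9 mm above the bench, its front and back walls reach 42 mm, its side rails 50 mm
- green_rib (a point): centre of the push rib that stands up across the green lid near its front end: 6 mm thick, 44 mm wide across, 18 mm tall, its top 63 mm and this point 54 mm above the bench; the lid's flat top lies at 46 mm. With the lid shut the rib is 34 mm in front of the box's centre. x axis: the way the lid slides open (away from the robot); z up
- lid_green (a joint): slide of the green lid in m: 0 shut, 0.07 fully open (a stop), along its +x, away from the robot. Pushing the rib takes 1 to 2 N; the lid stays where it is left
- bolt_mid (a point): centre of the steel hex bolt in the green-lidded box: 46 mm long along its y axis, head 13 to 15 mm across, shank 8 mm, 30 g. It lies within 0.4 rad of the lid's sliding direction, its middle 6.5 mm above the box's floor, within 10 mm of the box's middle line and 0 to 16 mm in front of its centre. It can be gripped at its middle across its x axis
- dish_in (a point): centre of the inner floor, 4 mm above the bench, of the round open steel parts dish: 104 mm across at the foot, 124 mm at the rim, walls 24 mm high and 3 mm thick, 0.4 kg, standing loose on the bench to the left of the organiser; z up
- red_rib (a point): centre of the push rib on the red lid, as for the green one
- lid_red (a joint): slide of the red lid in m, as for the green one; to be left shut (it starts within 4 mm of shut)
- yellow_rib (a point): centre of the push rib on the yellow lid, as for the green one
- lid_yellow (a joint): slide of the yellow lid in m, as for the green one; to be left shut (it starts within 4 mm of shut)
- blue_rib (a point): centre of the push rib on the blue lid, as for the green one
- lid_blue (a joint): slide of the blue lid in m, as for the green one; to be left shut (it starts within 4 mm of shut)
- tape_measure: yellow tape measure, 64 x 84 x 35 mm, lying in front of the organiser; origin at the centre of its underside; a bystander
- sanding_block: brown sanding block, 62 x 101 x 28 mm, lying to the right of the organiser; origin at the centre of its underside; a bystander
- bolt: the same bolt; origin under its middle

How it is judged:
By the outcome, as a careful person would: the job done as asked, in the order asked, and still so for the second after the job is handed in, with the robot touching nothing.
It also fails if it takes over 48 s, if anything falls off the work surface, if the arm or the gripper's body presses on something with over 40 N, if the wrist force passes 120 N, or if a joint passes its speed limit or range.

ROBOT

A 6-joint arm with a two-finger parallel gripper is mounted at the origin on a cart in front of the work surface, level with it; the furniture and walls round the work are solid. World frame = base frame: x ahead of the robot, y to its left, z up, the work surface at z = 0. Lengths are in m, angles in rad, forces in N, time in s.
With the tool pointing down it reaches from about 0.35 to 0.975 m from the base axis. Payload 4.9 kg.
Tool frame: the origin (TCP) lies on the centre line of the jaws, within the pads' length; the fingertips stand 14 mm ahead of it and the grasp point (between the pads) lies 5 mm behind it; x points along the fingers, z is the direction in which the jaws open and shut, and the axes are right-handed (so a half turn about x gives the same grasp; the last joint's range is limited). The gripper opens to 85 mm and grips with 20 to 120 N. Pads are 22 mm wide; open, the fingers measure 114 mm over their backs; the gripper's body (76 mm by 85 mm) begins 54 mm behind the grasp point. The pads swing forward as they close: fully open they stand 13 mm farther back than shut.
Start: joints at [0.989, 0.053, 1.613, -0, 1.476, -0.119], TCP at [0.279, 0.559, 0.245] pointing down, gripper open.
Joint ranges: [-3.01, 3.01], [-1.01, 2.22], [0.06, 2.58], [-1.02, 4.17], [0.09, 2.62], [-3.14, 3.14]. Speed limits (rad/s): [2.57, 2.57, 3.14, 3.14, 3.14, 3.14].

INTERFACE

Orientations are given as a rotation vector (axis times angle).
In Python, from station import ctrl gives the robot as it stands.
- The arm moves only by the tool move_arm, never from a script. Its argument "increments" is a list that holds one entry, the list of rows, each a list of 4 numbers: the shift along the tool's x, y, z in units of 25 cm (1.0 is 25 cm), then the turn about the tool's x in units of 90 degrees (1.0 is 90 degrees). A call has 1 to 20 rows; each row shifts and turns the commanded pose from where the row before left it, along the tool's axes as they then stand; what a row does not reach is not made up. A row lasts 1/12 s, in which the tool goes at most 41.7 mm and 7.16 degrees, less where a joint would pass 70% of its speed; a pose out of reach is approached as far as the arm can. A call with a number of a shift or a turn outside -1 to 1 is refused whole. A call with a gripper value outside its range is refused whole. "gripper" is the closure, from 0 (fully open) to 1 (shut), set as the call begins (left out, the last holds). The fingers move at their own pace and stop on an object; "squeeze" is the grip in N (left out, the last holds). Time passes only in rows, so rows that do not move let the fingers close. It gives the time, the measured TCP pose, the force and the opening at its end, in the units of the state.
- ctrl.get_obs(): the state, without advancing time (a new reading comes with each control period).
- ctrl.get_image(name): name is "scene" or "side" or "wrist"; returns a dict with "pixels" (384x512x3 uint8, red, green, blue), "depth" (384x512 float32, m along the optical axis (not along the pixel's ray), 0 where there is no reading), "K" (3x3 intrinsics, pixels), "extrinsics" (4x4, takes a point from camera to world coordinates); the wrist camera has in their place "tool_from_camera" (4x4, takes a point from camera to tool coordinates, whose origin is the TCP and whose axes are the tool frame's). Camera axes: x right, y up, looking along -z (the intrinsics and any distortion apply to the point x, -y, -z); pixel columns grow to the right and rows downward; lengths in m; the calibration is good to about 2 mm. The wrist camera is an equidistant fisheye: a pixel r from the principal point sees the ray r / f radians off the axis. A picture is of the moment at which its call begins: read the wrist's pose just before it.
- ctrl.finish_job(): hands the job in, once; it reports no verdict.
Trained networks look in the newest picture that a camera, given by its name, has taken for a name from the list of things; names that differ only in an ending like _2 or _b are one class to them, and where a whole thing is asked for, a point or a joint stands for the part that bears it (a point fixed in the world has none). Each returns a list of dicts, best first, with "score" (0 to 1); they miss things now and then, are a little off and sometimes report something else, mostly with a low value. They report only what shows in the picture. A call takes as long as a camera call.
- ctrl.trace(camera, target): "region" (384x512 bool, what is visible of it) and "pixel" ([row, column] in pixels, amid what is visible of it).
The state is a dict: "t": time; "q": joint angles; "dq": joint speeds; "effort": joint torques, N m; "tool_pos": TCP position; "tool_rot": TCP orientation; "contact_force": force on the tool from outside, world axes, zero at the start; "wrist_torque": the same for the moment, N m; "opening": finger opening in m.
Only numpy, scipy, OpenCV 4.12 (cv2) and the standard library are available. Lean on these libraries where they do the work, as an engineer would, in place of code of your own. Each camera call takes 0.05 s, during which the arm holds its last target. There are 200 camera calls.

## Working session

There is one attempt and no reset: what is moved stays moved. The work goes in short steps, Python scripts to look and compute and a tool call to move; the robot and the scene stay as the last step left them, time stands still between calls to the robot, and variables do not carry over. Pictures are saved under pics/ and viewed, about 8 in all and at most 12, crops included, and the job is handed in when it is done.

Besides the shell and the picture viewer there is one more tool, called after "Request:" by a JSON object that holds its "method" and its "body", one argument or row to a line. move_arm: Moves the arm, as the interface text tells. Shifts and turns lie within -1 to 1; 1 stands for 25 cm of shift or 90 degrees of turn. Its arguments: {"type":"object","properties":{"increments":{"type":"array","items":{"type":"array","items":{"type":"array","items":{"type":"number","minimum":-1,"maximum":1}}}},"gripper":{"type":"number"},"squeeze":{"type":"number"}},"required":["increments"]}

```bash
mkdir -p pics; cat > h.py <<'E'
import numpy as np, cv2
from scipy.spatial.transform import Rotation as R
from station import ctrl
def T_tool(o):
    T=np.eye(4);T[:3,:3]=R.from_rotvec(o['tool_rot']).as_matrix();T[:3,3]=o['tool_pos'];return T
def grab(n):
    o=ctrl.get_obs();im=ctrl.get_image(n)
    im['T']=im['extrinsics'] if n!='wrist' else T_tool(o)@im['tool_from_camera'];im['n']=n
    return im
def save(im,f): cv2.imwrite('pics/'+f,cv2.cvtColor(im['pixels'],cv2.COLOR_RGB2BGR))
def rays(im,rc):
    rc=np.atleast_2d(rc).astype(float);K=im['K'];x=(rc[:,1]-K[0,2])/K[0,0];y=(rc[:,0]-K[1,2])/K[1,1]
    if im['n']=='wrist':
        r=np.hypot(x,y)+1e-12;s=np.sin(r)/r;v=np.c_[x*s,-y*s,-np.cos(r)]
    else: v=np.c_[x,-y,-np.ones(len(x))]
    return v
def at_z(im,rc,z):
    v=rays(im,rc)@im['T'][:3,:3].T;c=im['T'][:3,3];return c+v*((z-c[2])/v[:,2])[:,None]
def by_depth(im,rc):
    rc=np.atleast_2d(rc);v=rays(im,rc);d=im['depth'][rc[:,0].astype(int),rc[:,1].astype(int)]
    k=d>0;v=v[k]/-v[k][:,2:3]*d[k][:,None];return v@im['T'][:3,:3].T+im['T'][:3,3]
E
python3 - <<'E'
from h import *
o=ctrl.get_obs();print(o['t'],o['tool_pos'],o['tool_rot'],o['opening']);print(T_tool(o)[:3,:3].round(3))
for c in ('scene','side'):
    im=grab(c);save(im,c+'0.png')
    for n in ('green_rib','red_rib','yellow_rib','blue_rib','dish_in','box_green','organiser','tape_measure','sanding_block'):
        for t in ctrl.trace(c,n)[:2]:
            if t['score']<.3: continue
            P=by_depth(im,np.argwhere(t['region']));
            print(c,n,round(t['score'],2),np.round(t['pixel']),len(P),np.median(P,0).round(3) if len(P) else '',P.min(0).round(3),P.max(0).round(3))
E
```

```text
0.0 [0.27872604 0.55875511 0.24406062] [-0.86284001  1.39519558  0.86138168] 0.08505149243566448
[[-0.001 -0.895  0.446]
 [-0.002  0.446  0.895]
 [-1.     0.    -0.002]]
scene red_rib 0.75 [178. 270.] 380 [ 0.54  -0.083  0.044] [ 0.493 -0.123  0.035] [ 0.592 -0.039  0.065]
scene red_rib 0.67 [205. 287.] 458 [ 0.488 -0.175  0.004] [ 0.454 -0.322 -0.007] [0.569 0.061 0.016]
scene yellow_rib 0.9 [176. 249.] 347 [0.55  0.007 0.044] [ 0.504 -0.032 -0.005] [0.656 0.059 0.065]
scene blue_rib 0.61 [196. 320.] 346 [ 0.527 -0.267  0.045] [ 0.487 -0.304  0.038] [ 0.575 -0.226  0.065]
scene dish_in 0.56 [154. 171.] 390 [0.585 0.345 0.004] [ 0.499  0.263 -0.004] [0.626 0.385 0.025]
scene dish_in 0.33 [192. 294.] 374 [ 0.533 -0.176  0.044] [ 0.49  -0.216  0.038] [ 0.581 -0.133  0.063]
scene box_green 0.59 [196. 295.] 664 [ 0.509 -0.176  0.043] [ 0.48  -0.225 -0.005] [ 0.632 -0.128  0.063]
scene organiser 0.87 [204. 288.] 429 [ 0.488 -0.169  0.004] [ 0.454 -0.322 -0.007] [0.57  0.057 0.016]
scene tape_measure 0.57 [221. 256.] 367 [ 0.363 -0.103  0.03 ] [ 0.343 -0.15  -0.001] [ 0.407 -0.066  0.037]

[... 229 characters left out ...]
6. 272.] 438 [0.554 0.007 0.047] [ 0.51  -0.032 -0.002] [0.632 0.054 0.066]
side blue_rib 0.9 [237. 309.] 846 [ 0.529 -0.269  0.047] [ 0.482 -0.311 -0.002] [ 0.611 -0.191  0.066]
side dish_in 0.61 [137. 240.] 594 [0.57  0.337 0.008] [ 0.506  0.257 -0.004] [0.634 0.438 0.027]
side organiser 0.56 [254. 284.] 497 [ 0.491 -0.255  0.006] [ 0.459 -0.325 -0.003] [0.574 0.057 0.016]
side tape_measure 0.87 [222. 228.] 612 [ 0.378 -0.113  0.032] [ 0.348 -0.152 -0.002] [ 0.43  -0.022  0.038]
side tape_measure 0.64 [258. 286.] 428 [ 0.494 -0.277  0.006] [ 0.459 -0.325 -0.003] [0.572 0.055 0.016]
side sanding_block 0.62 [296. 316.] 1357 [ 0.469 -0.42   0.028] [ 0.442 -0.465 -0.003] [ 0.521 -0.349  0.032]
```

```bash
python3 - <<'E'
from h import *
# lids centres & ribs: rib points z>0.055 per lid
for c in('scene','side'):
    im=grab(c);P=by_depth(im,np.argwhere(im['depth']>0))
    k=(P[:,2]>.057)&(P[:,2]<.07)&(P[:,0]>.44)&(P[:,0]<.56)&(P[:,1]>-.33)&(P[:,1]<.06);Q=P[k]
    ang=None
    cs=[]
    for y in (-.268,-.177,-.085,.007):
        q=Q[abs(Q[:,1]-y)<.04]
        if len(q)>3: cs.append(np.r_[(q.min(0)+q.max(0))/2]);print(c,y,len(q),cs[-1].round(4),q.min(0).round(3),q.max(0).round(3))
    d=cs[-1]-cs[0];print('row angle deg',np.degrees(np.arctan2(-d[0],d[1])),np.linalg.norm(d[:2]))
    k=(P[:,2]>.018)&(P[:,2]<.03)&(P[:,0]>.45)&(P[:,0]<.7)&(P[:,1]>.22)&(P[:,1]<.47)
    (x,y),r=cv2.minEnclosingCircle(P[k][:,:2].astype(np.float32));print('dish',x,y,r)
E
python3 - <<'E'
import cv2,numpy as np
a=[cv2.imread(f'pics/{c}0.png')[100:340,110:420] for c in('scene','side')]
cv2.imwrite('pics/a.png',cv2.resize(np.vstack(a),None,fx=1.25,fy=1.25,interpolation=cv2.INTER_CUBIC))
E
```

```text
scene -0.268 25 [ 0.4937 -0.2649  0.0603] [ 0.487 -0.286  0.057] [ 0.5   -0.244  0.064]
scene -0.177 25 [ 0.4996 -0.173   0.0601] [ 0.495 -0.193  0.057] [ 0.505 -0.153  0.063]
scene -0.085 18 [ 0.5075 -0.0822  0.0605] [ 0.503 -0.103  0.058] [ 0.512 -0.062  0.063]
scene 0.007 20 [0.5178 0.011  0.0617] [ 0.511 -0.008  0.057] [0.524 0.03  0.066]
row angle deg -4.985664338291594 0.276977278529969
dish 0.6022461652755737 0.34980833530426025 0.1055319681763649
side -0.268 43 [ 0.4968 -0.2658  0.0615] [ 0.492 -0.287  0.057] [ 0.501 -0.244  0.065]
side -0.177 37 [ 0.5051 -0.1753  0.0615] [ 0.498 -0.197  0.057] [ 0.512 -0.154  0.066]
side -0.085 31 [ 0.5125 -0.0825  0.0612] [ 0.508 -0.105  0.057] [ 0.517 -0.06   0.065]
side 0.007 27 [0.5217 0.0083 0.0611] [ 0.517 -0.013  0.057] [0.527 0.03  0.065]
row angle deg -5.201825020108231 0.27527606031460056
dish 0.6068627834320068 0.3342200815677643 0.10244402289390564
```

View pics/a.png

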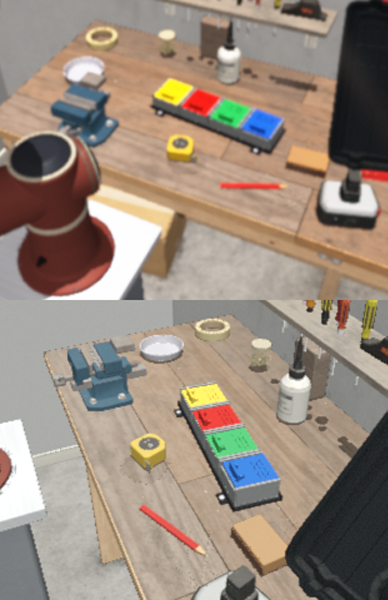

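The picture shows yellow, red, green and blue lids in order from left to right. The dish is at the rear left (scene px ~(177,157)), with the vise just in front of it. Next I'll check how high the obstacles along the path are.

```bash
cat >> h.py <<'E'
def plan(target,turn_deg=0):
    """tool-axis units from the present pose to a world target (after a pure turn)"""
    o=ctrl.get_obs();T=T_tool(o);M=T[:3,:3]@R.from_rotvec([np.radians(turn_deg),0,0]).as_matrix()
    d=M.T@(np.array(target)-T[:3,3]);print('t',round(o['t'],2),'pos',o['tool_pos'].round(4),'units',(d/.25).round(4),'rows>=',np.ceil(np.linalg.norm(d)/.0417))
def yaw(): M=T_tool(ctrl.get_obs());z=M[:3,2];return np.degrees(np.arctan2(z[1],z[0]))
E
python3 - <<'E'
from h import *
im=grab('side');P=by_depth(im,np.argwhere(im['depth']>0))
for x in np.arange(.25,.8,.05):
    print(round(x,2),[ (lambda q: round(float(np.percentile(q,98)),2) if len(q) else -1)(P[(abs(P[:,0]-x)<.025)&(abs(P[:,1]-y)<.025)&(P[:,2]<.5)][:,2]) for y in np.arange(-.3,.6,.05)])
print(yaw());plan([.458,-.17,.245],-21.4)
E
```

```text
0.25 [0.0, 0.0, 0.0, 0.0, 0.0, 0.0, 0.0, 0.0, 0.11, 0.08, 0.08, 0.0, -0.01, 0.0, 0.0, 0.0, 0.44, 0.46]
0.3 [0.0, 0.01, 0.0, 0.0, 0.0, 0.0, 0.0, 0.0, 0.1, 0.12, 0.12, 0.12, 0.0, 0.0, 0.0, 0.0, 0.46, 0.45]
0.35 [0.01, 0.01, 0.0, 0.03, 0.04, 0.03, 0.0, 0.0, 0.1, 0.12, 0.12, 0.12, -0.84, -0.47, 0.0, 0.0, -0.85, -0.85]
0.4 [0.0, 0.0, 0.0, 0.03, 0.04, 0.04, 0.0, 0.0, 0.11, 0.14, 0.14, 0.12, -0.84, 0.0, 0.0, 0.0, -1, -1]
0.45 [0.01, 0.01, 0.0, 0.0, 0.0, 0.0, 0.0, 0.0, 0.0, 0.14, 0.14, -1, 0.0, 0.0, -1, 0.0, -1, -1]
0.5 [0.06, 0.06, 0.06, 0.06, 0.06, 0.06, 0.06, 0.05, 0.0, 0.0, 0.0, 0.0, 0.02, 0.02, 0.0, 0.0, -1, -1]
0.55 [0.05, 0.05, 0.05, 0.05, 0.05, 0.05, 0.06, 0.05, 0.0, 0.0, 0.0, 0.02, 0.02, 0.02, 0.02, 0.0, -0.0, -1]
0.6 [0.0, 0.05, 0.05, 0.05, 0.05, 0.05, 0.05, 0.05, 0.0, 0.0, 0.0, 0.02, 0.02, 0.02, 0.02, 0.0, -1, -1]
0.65 [0.0, 0.0, 0.0, 0.0, 0.0, 0.0, 0.0, 0.0, 0.0, 0.0, 0.0, 0.0, 0.0, 0.02, 0.0, 0.0, -1, -1]
0.7 [0.0, 0.0, 0.0, 0.0, 0.12, 0.1, 0.0, 0.0, 0.0, 0.0, 0.0, 0.0, 0.01, 0.03, 0.03, 0.0, -0.0, -1]
0.75 [0.23, 0.23, 0.23, 0.23, 0.23, 0.23, 0.23, 0.23, 0.23, 0.23, 0.23, 0.23, 0.03, 0.03, 0.03, 0.0, -1, -1]
63.48475538378871
t 1.15 pos [0.279  0.5592 0.2453] units [ 1.2000e-03 -9.7320e-01 -2.8415e+00] rows>= 19.0
```

Request:
{"method": "move_arm", "body": {
  "gripper": 1,
  "increments": [
    [[0, 0, 0, -0.079], [0, 0, 0, -0.079], [0, 0, 0, -0.079], [0, -0.05, -0.15, 0], [0, -0.05, -0.15, 0], [0, -0.05, -0.15, 0], [0, -0.05, -0.15, 0], [0, -0.05, -0.15, 0], [0, -0.05, -0.15, 0], [0, -0.05, -0.15, 0], [0, -0.05, -0.15, 0], [0, -0.05, -0.15, 0], [0, -0.05, -0.15, 0], [0, -0.05, -0.15, 0], [0, -0.05, -0.15, 0], [0, -0.05, -0.15, 0], [0, -0.05, -0.15, 0], [0, -0.05, -0.15, 0]]
  ]
}}

```text
t: 2.65
tool_pos: [0.4149, -0.0199, 0.2458]
tool_rot: [-1.143, 1.25, 1.141]
contact_force: [1.2, -0.2, -0.4]
opening: -0.0002
```

```bash
python3 - <<'E'
from h import *
print(yaw(),ctrl.get_obs()['opening'],ctrl.get_obs()['q'].round(2));plan([.458,-.17,.16])
E
```

```text
84.79907542630293 -0.00017224360177539932 [-0.23 -0.49  2.07  0.    1.56 -1.71]
t 2.65 pos [ 0.4149 -0.0199  0.2458] units [ 0.3435 -0.2254 -0.5822] rows>= 5.0
```

Request:
{"method": "move_arm", "body": {
  "increments": [
    [[0.06, -0.036, -0.092, 0], [0.06, -0.036, -0.092, 0], [0.06, -0.036, -0.092, 0], [0.06, -0.036, -0.092, 0], [0.06, -0.036, -0.092, 0], [0.04, -0.03, -0.08, 0], [0, 0, 0, 0], [0, 0, 0, 0]]
  ]
}}

```text
t: 3.32
tool_pos: [0.4546, -0.1575, 0.1596]
tool_rot: [-1.139, 1.252, 1.143]
contact_force: [-0.3, 0.2, -0.6]
opening: 0.0001
```

```bash
python3 - <<'E'
from h import *
im=grab('wrist');save(im,'w1.png')
print(ctrl.get_obs()['tool_pos'],yaw(),im['K'].tolist())
for n in ('green_rib','blue_rib','red_rib'):
    for t in ctrl.trace('wrist',n)[:1]:
        P=by_depth(im,np.argwhere(t['region']));Q=P[P[:,2]>.057] if len(P) else P
        print(n,round(t['score'],2),np.round(t['pixel']),len(P),len(Q),Q.min(0).round(4) if len(Q) else'',Q.max(0).round(4) if len(Q) else'',P.min(0).round(3),P.max(0).round(3))
E
```

```text
[ 0.45490302 -0.15703999  0.16036152] 84.77414776134519 [[297.3186396354542, 0.0, 252.22038552268293], [0.0, 297.3186396354542, 195.1178418592833], [0.0, 0.0, 1.0]]
green_rib 0.87 [250. 220.] 1629 72 [ 0.4982 -0.1935  0.0573] [ 0.5033 -0.1846  0.0646] [ 0.489 -0.216  0.042] [ 0.545 -0.132  0.065]
blue_rib 0.79 [263. 146.] 3967 351 [ 0.4397 -0.2846  0.057 ] [ 0.5015 -0.1919  0.2037] [ 0.44  -0.311  0.043] [ 0.569 -0.192  0.204]
red_rib 0.58 [260. 340.] 3969 389 [ 0.4456 -0.1286  0.0571] [ 0.5167 -0.0593  0.204 ] [ 0.446 -0.129  0.042] [ 0.582 -0.039  0.204]
```

View pics/w1.png

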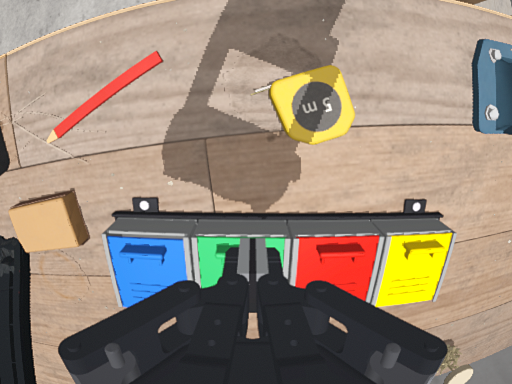

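Near the robot is up in this picture. The order is blue, green, red, yellow; the green rib (px ~(220,245)) is partly hidden by the fingers. I'll go down in front of the green rib.

```bash
python3 - <<'E'
from h import *
plan([.4647,-.1702,.16]);plan([.4647,-.1702,.066])
E
```

```text
t 3.52 pos [ 0.4553 -0.1565  0.1612] units [ 0.005  -0.0422 -0.0512] rows>= 1.0
t 3.52 pos [ 0.4553 -0.1565  0.1612] units [ 0.381  -0.0417 -0.0511] rows>= 3.0
```

Request:
{"method": "move_arm", "body": {
  "increments": [
    [[0, -0.021, -0.026, 0], [0, -0.021, -0.026, 0], [0.1, 0, 0, 0], [0.1, 0, 0, 0], [0.1, 0, 0, 0], [0.05, 0, 0, 0], [0.03, 0, 0, 0], [0, 0, 0, 0], [0, 0, 0, 0]]
  ]
}}

```text
t: 4.27
tool_pos: [0.4649, -0.1714, 0.0659]
tool_rot: [-1.143, 1.25, 1.142]
contact_force: [0.5, 0.5, -0.0]
opening: 0.0001
```

Request:
{"method": "move_arm", "body": {
  "increments": [
    [[0, -0.04, 0, 0], [0, -0.03, 0, 0], [0, -0.03, 0, 0], [0, -0.03, 0, 0], [0, -0.03, 0, 0], [0, -0.03, 0, 0], [0, -0.03, 0, 0], [0, -0.03, 0, 0], [0, -0.03, 0, 0], [0, -0.03, 0, 0], [0, -0.02, 0, 0], [0, 0, 0, 0]]
  ]
}}

```text
t: 5.27
tool_pos: [0.5475, -0.1785, 0.0654]
tool_rot: [-1.143, 1.25, 1.142]
contact_force: [0.1, -0.2, -0.0]
opening: 0.0002
```

Request:
{"method": "move_arm", "body": {
  "increments": [
    [[0, -0.01, 0, 0], [0, -0.01, 0, 0], [0, -0.008, 0, 0], [0, 0, 0, 0]]
  ]
}}

```text
t: 5.6
tool_pos: [0.5536, -0.179, 0.0653]
tool_rot: [-1.142, 1.25, 1.142]
contact_force: [-0.5, 0.2, 0.4]
opening: 0.0
```

Request:
{"method": "move_arm", "body": {
  "gripper": 0.55,
  "increments": [
    [[0, 0.03, 0, 0], [-0.06, 0.03, 0, 0], [-0.12, 0.03, 0, 0], [-0.12, 0.03, 0, 0], [-0.12, 0.02, 0, 0], [-0.04, 0, 0, 0], [0, 0, 0, 0], [0, 0, 0, 0]]
  ]
}}

```text
t: 6.27
tool_pos: [0.5184, -0.1759, 0.1801]
tool_rot: [-1.143, 1.25, 1.142]
contact_force: [-0.0, -0.0, -0.7]
opening: 0.0387
```

```bash
python3 - <<'E'
from h import *
im=grab('wrist');save(im,'w2.png')
print(ctrl.get_obs()['tool_pos'],ctrl.get_obs()['opening'],yaw(),'cam',im['T'][:3,3])
im2=grab('side')
P=by_depth(im2,np.argwhere(im2['depth']>0));q=P[(P[:,2]>.057)&(P[:,2]<.068)&(abs(P[:,1]+.178)<.03)&(P[:,0]<.6)&(P[:,0]>.46)];print('rib now',len(q),q.min(0),q.max(0)) if len(q) else 0
for c,i in(('wrist',im),('side',im2)):
    for n in ('bolt_mid','bolt'):
        for t in ctrl.trace(c,n)[:1]:
            a=at_z(i,np.argwhere(t['region']),.0155);print(c,n,t['score'],np.round(t['pixel']),len(a),a.mean(0),at_z(i,t['pixel'],.0155),np.linalg.svd(a[:,:2]-a[:,:2].mean(0),full_matrices=False)[2][0],np.ptp(a,0))
v=np.zeros((384,900,3),np.uint8)
a=im['pixels'];b=cv2.resize(im2['pixels'][150:270,200:330],None,fx=2,fy=2)
v[:,:512]=a;v[:240,520:780]=b;cv2.imwrite('pics/w2b.png',v[:,:790,::-1])
E
```

```text
[ 0.51777431 -0.17553177  0.17858965] 0.03863354091906346 84.81328280171202 cam [ 0.44024856 -0.16767931  0.30871809]
rib now 36 [ 0.56267042 -0.20230546  0.05725466] [ 0.57149579 -0.16085422  0.06717333]
wrist bolt_mid 0.79 [193. 256.] 348 [ 0.53289525 -0.17334268  0.0155    ] [[ 0.53310409 -0.17183512  0.0155    ]] [ 0.94926139 -0.31448818] [0.04551004 0.02213398 0.        ]
wrist bolt 0.86 [191. 253.] 324 [ 0.5323537  -0.17343233  0.0155    ] [[ 0.53028873 -0.17532103  0.0155    ]] [ 0.95516705 -0.2960674 ] [0.04541062 0.02109219 0.        ]
side bolt_mid 0.38 [176. 274.] 420 [0.57269377 0.05192427 0.0155    ] [[0.57920945 0.0473964  0.0155    ]] [-0.962788    0.27025779] [9.26628549e-02 8.78582195e-02 2.22044605e-16]
```

View pics/w2b.png

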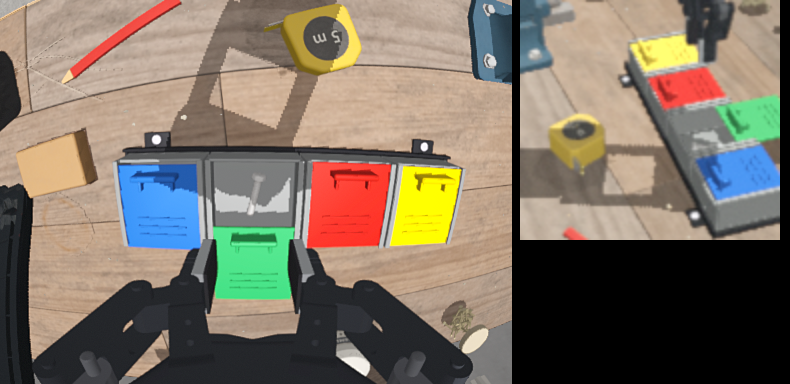

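The green lid is well open: its rib is now at x≈0.567, about 65 mm travelled. The other lids are shut. The bolt lies in the box with its head at px (258,180) and shank end at (250,213). Next I'll refine its middle.

```bash
python3 - <<'E'
from h import *
im=grab('wrist')
for n in ('bolt_mid','bolt'):
    t=ctrl.trace('wrist',n)[0];a=at_z(im,np.argwhere(t['region']),.0165)[:,:2]
    (c,s,an)=cv2.minAreaRect((a*1000).astype(np.float32));print(t['score'],c,s,an)
plan([.5315,-.173,.08],12.6)
E
```

```text
0.58 (535.0595703125, -172.14947509765625) (14.440986633300781, 46.47259521484375) 78.24076080322266
0.74 (535.3692626953125, -173.4234619140625) (11.482553482055664, 45.63076400756836) 76.19246673583984
t 6.72 pos [ 0.5183 -0.1758  0.1795] units [ 0.3979 -0.0473  0.0265] rows>= 3.0
```

```bash
python3 - <<'E'
from h import *
plan([.5347,-.1732,.07],10)
E
```

```text
t 6.72 pos [ 0.5183 -0.1758  0.1795] units [ 0.4379 -0.0611  0.0269] rows>= 3.0
```

Request:
{"method": "move_arm", "body": {
  "increments": [
    [[0, 0, 0, 0.056], [0, 0, 0, 0.056], [0.05, -0.03, 0.014, 0], [0.1, -0.03, 0.013, 0], [0.1, 0, 0, 0], [0.1, 0, 0, 0], [0.06, 0, 0, 0], [0.03, 0, 0, 0], [0, 0, 0, 0], [0, 0, 0, 0]]
  ]
}}

```text
t: 7.55
tool_pos: [0.5351, -0.1735, 0.0707]
tool_rot: [-1.011, 1.323, 1.011]
contact_force: [0.4, 0.1, -0.1]
opening: 0.0386
```

```bash
python3 - <<'E'
from h import *
print(yaw());im=grab('wrist');save(im,'w3.png')
o=ctrl.get_obs();plan([.5347,-.1732,.025])
t=ctrl.trace('wrist','bolt')
if t:
    t=t[0];a=at_z(im,np.argwhere(t['region']),.0165)[:,:2];print(t['score'],cv2.minAreaRect((a*1000).astype(np.float32)))
E
```

```text
74.73580232973316
t 7.6 pos [ 0.5357 -0.1738  0.0716] units [0.1863 0.0047 0.0013] rows>= 2.0
0.94 ((534.87060546875, -173.32583618164062), (14.23940372467041, 46.76200485229492), 74.0130615234375)
```

View pics/w3.png

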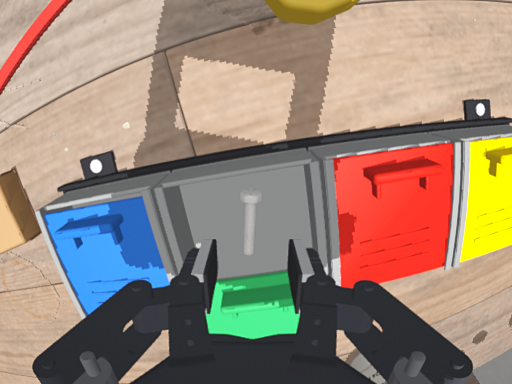

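The bolt is in line with the jaws and centred between them (px (250,220)), and its measured middle agrees with the earlier one. Going down.

Request:
{"method": "move_arm", "body": {
  "increments": [
    [[0.06, 0.003, 0, 0], [0.05, 0, 0, 0], [0.04, 0, 0, 0], [0.02, 0, 0, 0], [0.01, 0, 0, 0], [0, 0, 0, 0], [0, 0, 0, 0]]
  ]
}}

```text
t: 8.23
tool_pos: [0.5343, -0.1733, 0.0255]
tool_rot: [-1.011, 1.323, 1.01]
contact_force: [-0.1, -0.1, -0.1]
opening: 0.0383
```

Request:
{"method": "move_arm", "body": {
  "gripper": 1,
  "squeeze": 40,
  "increments": [
    [[0, 0, 0, 0], [0, 0, 0, 0], [0, 0, 0, 0], [0, 0, 0, 0], [0, 0, 0, 0], [0, 0, 0, 0], [0, 0, 0, 0], [0, 0, 0, 0]]
  ]
}}

```text
t: 8.9
tool_pos: [0.5346, -0.1735, 0.0261]
tool_rot: [-1.012, 1.323, 1.01]
contact_force: [-0.8, -0.3, 5.9]
opening: 0.0101
```

Request:
{"method": "move_arm", "body": {
  "increments": [
    [[-0.03, 0, 0, 0], [-0.06, 0, 0, 0], [-0.1, 0, 0, 0], [-0.12, 0, 0, 0], [-0.14, 0, 0, 0], [-0.14, 0, 0, 0], [-0.07, 0, 0, 0], [0, 0, 0, 0]]
  ]
}}

```text
t: 9.57
tool_pos: [0.5366, -0.1742, 0.1963]
tool_rot: [-1.017, 1.319, 1.003]
contact_force: [0.3, -0.7, -0.2]
opening: 0.01
```

```bash
python3 - <<'E'
from h import *
o=ctrl.get_obs();print(o['opening'],o['contact_force'],yaw())
im=grab('side')
P=by_depth(im,np.argwhere(im['depth']>0))
k=(P[:,2]>.012)&(P[:,2]<.032)&(P[:,0]>.48)&(P[:,0]<.66)&(P[:,1]>.25)&(P[:,1]<.43);Q=P[k]
print(len(Q),Q.min(0),Q.max(0))
im2=grab('scene');rs=[]
for c,i in(('side',im),('scene',im2)):
    for t in ctrl.trace(c,'dish_in')[:1]:
        a=at_z(i,np.argwhere(t['region']),.015);print(c,t['score'],t['pixel'],at_z(i,t['pixel'],.015),cv2.minEnclosingCircle((a[:,:2]*1000).astype(np.float32)))
plan([.575,.15,.2])
s=cv2.resize(np.hstack([im['pixels'][90:220,160:330],im2['pixels'][100:230,140:310]]),None,fx=2.2,fy=2.2);cv2.imwrite('pics/b.png',s[:,:,::-1])
E
```

```text
0.010023007456832139 [ 0.31976841 -0.66542769 -0.18148038] 74.73797493808277
241 [0.50560852 0.25934485 0.01200908] [0.62988081 0.38830024 0.0261149 ]
scene 0.92 [155.5, 171.9] [[0.56051982 0.34326274 0.015     ]] ((566.1273803710938, 328.46826171875), 67.94351959228516)
t 9.77 pos [ 0.5328 -0.1725  0.1878] units [-0.0472  0.1769  1.289 ] rows>= 8.0
```

View pics/b.png

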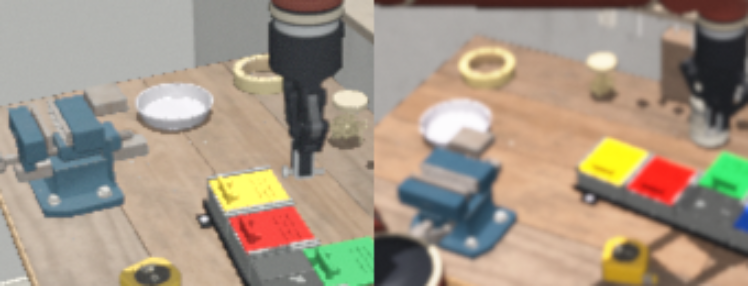

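The bolt is gripped (opening 10 mm) and the green box looks empty. The dish's outer extents put its centre near (0.568, 0.324). Moving over it.

```bash
python3 - <<'E'
from h import *
plan([.57,.326,.2])
E
```

```text
t 9.77 pos [ 0.5328 -0.1725  0.1878] units [-0.0458  0.3815  1.9629] rows>= 12.0
```

Request:
{"method": "move_arm", "body": {
  "increments": [
    [[-0.02, 0.015, 0.075, 0], [-0.02, 0.025, 0.13, 0], [-0.006, 0.028, 0.145, 0], [0, 0.028, 0.145, 0], [0, 0.028, 0.145, 0], [0, 0.028, 0.145, 0], [0, 0.028, 0.145, 0], [0, 0.028, 0.145, 0], [0, 0.028, 0.145, 0], [0, 0.028, 0.145, 0], [0, 0.028, 0.145, 0], [0, 0.028, 0.145, 0], [0, 0.028, 0.145, 0], [0, 0.022, 0.11, 0], [0, 0.016, 0.08, 0], [0, 0.006, 0.03, 0], [0, 0, 0, 0], [0, 0, 0, 0]]
  ]
}}

```text
t: 11.27
tool_pos: [0.5718, 0.339, 0.1999]
tool_rot: [-1.011, 1.327, 1.011]
contact_force: [0.3, -0.2, -0.1]
opening: 0.0101
```

```bash
python3 - <<'E'
from h import *
print(yaw());im=grab('wrist');save(im,'w4.png')
o=ctrl.get_obs();print(o['opening'],o['tool_pos'])
for t in ctrl.trace('wrist','dish_in')[:1]:
    a=at_z(im,np.argwhere(t['region']),.015)[:,:2];print(t['score'],t['pixel'],at_z(im,t['pixel'],.01),cv2.minEnclosingCircle((a*1000).astype(np.float32)),a.min(0),a.max(0))
P=by_depth(im,np.argwhere(im['depth']>0));k=(P[:,2]>.02)&(P[:,2]<.03)&(np.hypot(P[:,0]-.568,P[:,1]-.324)<.085);Q=P[k];print(len(Q),Q.min(0),Q.max(0))
E
```

```text
74.74076236487215
0.01041311912505778 [0.57211436 0.33851717 0.20043261]
0.87 [171.2, 235.6] [[0.56374871 0.32281908 0.01      ]] ((569.2164306640625, 324.0080871582031), 64.7752456665039) [0.50547527 0.26008059] [0.62819507 0.38682497]
1300 [0.50547216 0.26281512 0.02000054] [0.62530611 0.38589599 0.02651881]
```

View pics/w4.png

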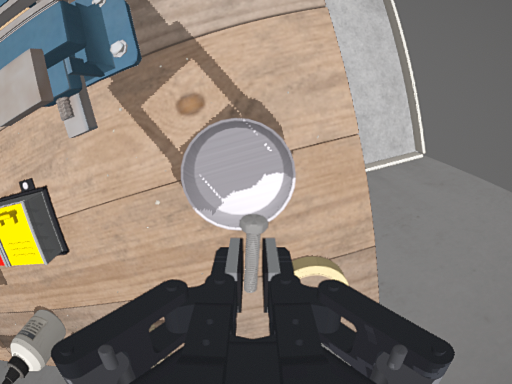

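The wrist view shows the bolt held between the pads (head at px (255,225)) and the dish at px (238,173), clear of the vise. Its centre is (0.567, 0.324).

```bash
python3 - <<'E'
from h import *
plan([.567,.324,.024])
E
```

```text
t 11.37 pos [0.5723 0.3383 0.2009] units [ 0.7077  0.0047 -0.0599] rows>= 5.0
```

Request:
{"method": "move_arm", "body": {
  "increments": [
    [[0, 0.002, -0.03, 0], [0.05, 0.002, -0.03, 0], [0.1, 0, 0, 0], [0.13, 0, 0, 0], [0.13, 0, 0, 0], [0.1, 0, 0, 0], [0.08, 0, 0, 0], [0.05, 0, 0, 0], [0.03, 0, 0, 0], [0.02, 0, 0, 0], [0.01, 0, 0, 0], [0, 0, 0, 0], [0, 0, 0, 0]]
  ]
}}

```text
t: 12.45
tool_pos: [0.5685, 0.3259, 0.0283]
tool_rot: [-1.011, 1.321, 1.01]
contact_force: [-0.2, 0.5, -0.1]
opening: 0.0101
```

Request:
{"method": "move_arm", "body": {
  "increments": [
    [[0.01, 0, 0, 0], [0.01, 0, 0, 0], [0.005, 0, 0, 0], [0, 0, 0, 0], [0, 0, 0, 0]]
  ]
}}

```text
t: 12.87
tool_pos: [0.5679, 0.3258, 0.0211]
tool_rot: [-1.011, 1.323, 1.011]
contact_force: [-1.0, 0.2, 2.3]
opening: 0.01
```

Light contact with the floor of the dish, so I'll release and lift.

Request:
{"method": "move_arm", "body": {
  "gripper": 0.65,
  "increments": [
    [[0, 0, 0, 0], [0, 0, 0, 0], [0, 0, 0, 0], [0, 0, 0, 0], [0, 0, 0, 0], [0, 0, 0, 0]]
  ]
}}

```text
t: 13.37
tool_pos: [0.5675, 0.3256, 0.0204]
tool_rot: [-1.011, 1.324, 1.011]
contact_force: [-0.4, -0.0, 0.8]
opening: 0.0301
```

Request:
{"method": "move_arm", "body": {
  "increments": [
    [[-0.03, 0, 0, 0], [-0.06, 0, 0, 0], [-0.1, 0, 0, 0], [-0.13, 0, 0, 0], [-0.15, 0, 0, 0], [-0.15, 0, 0, 0], [-0.1, 0, 0, 0], [0, 0, 0, 0], [0, 0, 0, 0], [0, 0, 0, 0], [0, 0, 0, 0]]
  ]
}}

```text
t: 14.28
tool_pos: [0.5667, 0.3252, 0.1991]
tool_rot: [-1.011, 1.326, 1.012]
contact_force: [-0.9, 0.5, -0.3]
opening: 0.0298
```

```bash
python3 - <<'E'
from h import *
o=ctrl.get_obs();print(o['opening'],o['tool_pos'],o['contact_force'])
im=grab('wrist');s=grab('side')
for n in('bolt','dish_in'):
  for t in ctrl.trace('wrist',n)[:1]:
    a=at_z(im,np.argwhere(t['region']),.012)[:,:2];print(n,t['score'],t['pixel'],a.min(0),a.max(0))
P=by_depth(s,np.argwhere(s['depth']>0));q=P[(P[:,2]>.057)&(P[:,2]<.068)&(P[:,0]>.45)&(P[:,0]<.6)]
for y in (-.268,-.177,-.085,.007):
    k=q[abs(q[:,1]-y)<.035];print(y,len(k),((k.min(0)+k.max(0))/2).round(4))
for n in('tape_measure','sanding_block'):
  for t in ctrl.trace('side',n)[:1]: p=by_depth(s,np.argwhere(t['region']));print(n,t['score'],np.median(p,0).round(3))
v=np.zeros((384,790,3),np.uint8);v[:,:512]=im['pixels'];v[:380,520:790]=cv2.resize(s['pixels'][110:300,195:330],None,fx=2,fy=2)
cv2.imwrite('pics/w5.png',v[:,:,::-1])
E
```

```text
0.029773910506890808 [0.56668666 0.32522587 0.19905116] [-0.86321997  0.52099192 -0.34717653]
bolt 0.72 [173.8, 252.6] [0.54728643 0.31778942] [0.59077765 0.33795747]
dish_in 0.65 [175.6, 248.2] [0.50452463 0.25895289] [0.63252823 0.38788326]
-0.268 45 [ 0.4974 -0.2649  0.0614]
-0.177 37 [ 0.5674 -0.1816  0.0619]
-0.085 29 [ 0.5114 -0.0826  0.0614]
0.007 27 [0.5219 0.0085 0.0616]
tape_measure 0.59 [ 0.377 -0.111  0.033]
sanding_block 0.87 [ 0.469 -0.419  0.028]
```

View pics/w5.png

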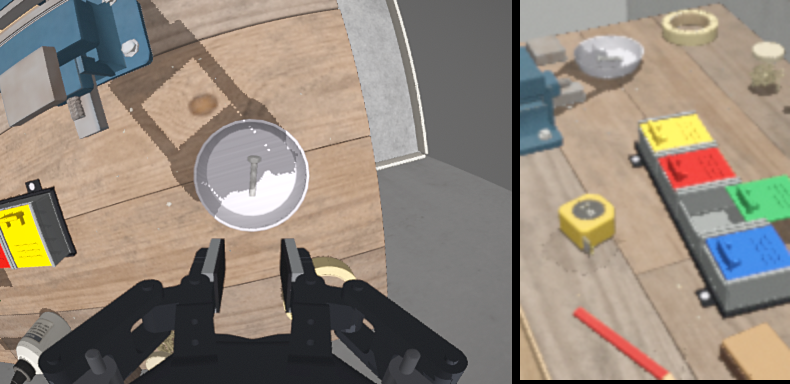

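The bolt lies in the middle of the dish (px (253,174)), the dish has not moved, and only the green lid is open. Handing in.

```bash
python3 -c "
from h import *
print(ctrl.finish_job())"
```

```text
the job is handed in; nothing more can be done
None
```

I slid the green lid open by pushing its rib, took the bolt out and set it down in the middle of the steel dish. I handed the job in with the arm raised clear, at about 14.5 s of the 48 s allowed.

My last checks, by camera:
- **Green lid:** its rib moved from x of about 0.503 m to 0.567 m. That is about 64 mm of the 70 mm travel, so I did not push it fully to the stop.
- **Other lids and bystanders:** the red, yellow and blue ribs, the tape measure and the sanding block are within about 1–2 mm of their starting readings.
- **Dish and bolt:** the dish reads within about 1–3 mm of its earlier position, and the bolt spans x 0.547–0.591 m, y 0.318–0.338 m inside it.
- **Forces:** the highest reading at the end of any move was about 6 N, during the grip.

No check failed. My first rough dish-centre estimates were up to about 4 cm out because the circle fit took in other points. I replaced them with the rim's extents and confirmed the result with the wrist camera before placing the bolt.

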